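# Press a stamp handle home in the ratchet clamp

### The arm

A 6-joint arm with a two-finger parallel gripper is mounted at the origin on the work surface. World frame = base frame: x ahead of the robot, y to its left, z up, the work surface at z = 0. Lengths are in m, angles in degrees, forces in N, time in s.
With the tool pointing down it reaches from about 0.4 to 0.825 m from the base axis. Payload 7 kg.
Tool frame: the origin (TCP) lies midway between the tips of the shut fingers; the grasp point (between the pads) lies 19 mm behind it; z points along the fingers, y is the line along which they close (so a half turn about z gives the same grasp; the last joint's range is limited). The gripper opens to 88 mm and grips with 3 to 60 N. Pads are 19 mm wide; open, the fingers measure 130 mm over their backs; the gripper's body (78 mm by 193 mm) begins 47 mm behind the grasp point.
Start: joints at [88.929, 20.546, 0.682, 0, -70.136, -16.507], TCP at [0.204, 0.643, 0.227] pointing down, gripper open.
Joint ranges: [-176.03, 176.03], [-82.01, 121.73], [-58.28, 71.71], [-173.87, 95.51], [-174.79, -0.11], [-173.66, 173.66]. Speed limits (degrees/s): [136.94, 136.94, 172.46, 180, 180, 180].

### API

Orientations are given as a 3x3 rotation matrix whose columns are the frame's x, y, z axes.
In Python, from rig import robot gives the robot as it stands. Calls block until the motion is done:
- robot.goto(position, orientation): joint-space move of the TCP to a pose.
- robot.servo_line(position, ori=None, speed=0.15): straight line of the TCP; ori=None keeps the orientation; speed is the mean speed in m/s.
- robot.movej(angles): joint-space move.
- robot.move_gripper(opening): opening from 0.0 (shut) to 1.0 (fully open); the grip force is fixed at half the most; returns when the fingers have stopped.
- robot.dwell(seconds).
- robot.ik(position, orientation): joint angles nearest the present ones, or None.
- robot.grab_frame(name): name is "side" or "top" or "wrist"; returns (picture, depth): 420x560x3 uint8, red, green, blue; 420x560 float32, m along the optical axis (not along the pixel's ray), 0 where there is no reading.
- robot.camera_info(name): a dict with "vfov" (degrees; the focal length in pixels is half the picture's height over the tangent of half this angle, whatever the lens; pixels are square), "cx", "cy" (the principal point, pixels), "view" (4x4, takes a point from world to camera coordinates); the wrist camera has in their place "T_tool_cam" (4x4, takes a point from camera to tool coordinates, whose origin is the TCP and whose axes are the flange's). Camera axes: x right, y down, z forward; pixel columns grow to the right and rows downward; lengths in m; the calibration is good to about 2 mm. The wrist camera is an equidistant fisheye: a pixel r from the principal point sees the ray r / f radians off the axis. A picture is of the moment at which its call begins: read the wrist's pose just before it. camera_info takes no time and is no camera call.
A pose or a line that the arm cannot do raises robot.Unreachable and nothing moves.
- robot.job_done(): hands the job in; it is judged then, once.
Readings, each from a call of its own:
- robot.read_t(): time.
- robot.read_qpos(): joint angles.
- robot.read_qvel(): joint speeds.
- robot.read_effort(): joint torques, N m.
- robot.read_position(): TCP position.
- robot.read_tcp_rot(): TCP orientation.
- robot.read_force(): force on the tool from outside, world axes, zero at the start.
- robot.read_ft_torque(): the same for the moment, N m.
- robot.read_grip_width(): opening from 0.0 (shut) to 1.0 (fully open).
- robot.read_finger_force(): force on a finger pad.
Only numpy, scipy, OpenCV 4.12 (cv2) and the standard library are available. Lean on these libraries where they do the work, as an engineer would, in place of code of your own. Each camera call takes 0.05 s, during which the arm holds its last target. There are 200 camera calls.

### The job

The pale wooden stamp lies in the ratchet clamp with its blue handle not yet pushed in. Pump the orange trigger until the jaw has pressed the handle fully home, shoulder against the wood, and the trigger stalls firmly against it, and stop there: forcing it on would crush the stamp. Then press the red release so the jaw springs all the way back, lift the stamp out, and set it down gently on the cork mat, lying the same way up as in the clamp, leaving the other things alone.

Things in the scene. Friction and masses are not known exactly. Their poses are not given: they have to be found in the camera images.
- clamp: Bench ratchet clamp fixed to the table: plywood base 80 x 380 x 12 mm, black head 48 x 84 mm, 98 mm high, centred at y = -85 mm. Origin: centre of the base's underside; z up. The bar runs along y and the jaw advances to +y, pushing along x = 0 at 55 mm above the table.
- trigger_pad (a point): Point to press on the trigger: middle of the top of the orange pad (34 x 42 mm) at the lever's free end, at rest 139 mm above the table at clamp y = -165 mm. Pressed straight down it sinks 32 mm to its stop, drifting 1 to 2 mm along the bar. It springs back up when let go. Moving the jaw freely takes 2 to 6 N here, pushing the handle in 7 to 10 N.
- trigger (a joint): Trigger angle in rad: 0 at rest, 0.33 fully down. A full stroke moves the jaw 10 mm, of which the ratchet keeps 8 mm; at least 0.28 (27 mm at the pad) is needed for a click, then let it rise fully. With the handle home it stalls and the force at the pad climbs by about 2 N per mm: 12 to 14 N means firmly home, over 16 N crushes.
- release_pad (a point): Point to press on the release: middle of the top of the red tab (44 x 34 mm) that sticks out to clamp -x from the head, 93 mm above the table at rest. It is a sprung rocker: pressed straight down 9 to 11 mm (4 to 11 N) and kept down, it lifts both pawls and the jaw springs back in about half a second.
- jaw_face (a point): Middle of the front face of the round orange jaw pad (30 mm across), facing clamp +y.
- jaw_pad: The round orange pad on the jaw, 30 mm across and 8 mm thick, backed by stiff rubber (30 N per mm). Pressing the stamp with 14 to 40 N seats it firmly, more crushes it. Origin: centre of its back face.
- jaw (a joint): Travel of the jaw from fully back (0) towards the stamp, in m, at most 0.062. A spring of 3 to 5 N draws it back.
- end_stop: Black end stop with a cradle, fixed on the clamp's bar at a place that differs each time. Origin: centre of its underside, 12 mm above the table; axes as the clamp's. The cradle floor is 18 mm above the origin (30 mm above the table); the stop's wall (60 mm wide, 75 mm high) has its face at y = +24 mm; low fences (14 mm above the floor) stand 27 mm either side of x = 0.
- stamp: The stamp to finish: a pale wooden block 50 (x) x 40 (y) x 50 (z) mm, 0.27 kg with handle, lying in the cradle between the fences with its patterned face (+y) towards the stop's wall. Origin: centre of the block's underside; z up. The handle comes out of its -y face at 25 mm height. To lift it, grip the block across x, above the fences.
- handle (a joint): How far the stamp's blue handle (28 mm thick, 40 mm long, on a brass dowel) stands out from home, in m: 0 = home, shoulder against the block. It slides in stiffly (9 N) and stays where it is left.
- cork_mat: Brown square cork mat 120 x 120 x 8 mm, fixed on the table, where the stamp must go. Origin: centre of its underside.
- plaster_bat: White round plaster bat, 120 mm across, 12 mm thick, fixed on the table; it carries the finished stamp. Not the goal. Origin: centre of its underside.
- finished_stamp: Dark wooden stamp with a green handle, same size as the other, standing on the plaster bat. Leave it.
- cutter: Round steel cutter, 64 mm across, 30 mm high. Leave it.
- pink_cutter: Round pink plastic cutter, 60 mm across, 28 mm high. Leave it.
- brush: Brush lying on the table. Leave it.
- spray_bottle: Spray bottle, 72 mm across, about 200 mm high. Leave it.
- mug: Blue mug, 80 mm across, 90 mm high. Leave it.
- guide_stick: Flat wooden guide stick 30 x 260 x 6 mm. Leave it.
There are look-alikes about, which are no part of the job. Leave any pink, purple or turquoise look-alike of the stamp alone.

How it is judged (in metres and radians):
On the way, in this order (a step that is already met when the one before it is completed fails the run):
1. the jaw has pressed the handle home (within 2 mm) and seated it firmly (more than 14 N), the stamp in its cradle (value of joint handle below 0.002 m and value of joint jaw above 0.02 m and horizontal distance between stamp and end_stop below 0.01 m and contact force between jaw_pad and stamp above 14 N), for 0.05 s.
2. the release has let the jaw spring fully back (within 4 mm), the stamp still in its cradle (value of joint jaw below 0.004 m and horizontal distance between stamp and end_stop below 0.01 m), for 0.1 s.
At the end, for the whole second after the job is handed in: The handle is home (within 2 mm), the jaw fully back (within 4 mm), and the stamp rests on the cork mat, the block's centre within 45 mm of the mat's centre along each of the mat's sides, the same way up as in the clamp (within 0.1 rad), still and let go (value of joint handle below 0.002 m and value of joint jaw below 0.004 m and x of stamp in the frame of cork_mat between -0.045 and 0.045 m and y of stamp in the frame of cork_mat between -0.045 and 0.045 m and z of stamp in the frame of cork_mat between 0.004 and 0.012 m and angle between stamp's own z axis and vertical below 0.1 rad and linear speed of stamp below 0.02 m/s); the robot touches nothing.
It fails at once if the jaw squeezes the stamp with more than 40 N (contact force between jaw_pad and stamp above 40 N).
It fails at once if the stamp is let go of over the mat with its underside more than 20 mm above it (contact force between the fingers and stamp below 0.1 N and horizontal distance between stamp and cork_mat below 0.08 m and z of stamp in the frame of cork_mat above 0.028 m).
It fails at once if another thing is moved by more than 30 mm (distance of any of finished_stamp, cutter, pink_cutter, brush, spray_bottle, mug, guide_stick from where it was at the start of the episode above 0.03 m).
It also fails if it takes over 69 s, if anything falls off the work surface, if the arm or the gripper's body presses on something with over 40 N, if the wrist force passes 120 N, or if a joint passes its speed limit or range.

## Working session

There is one attempt and no reset: what is moved stays moved. The work goes in short steps, each a Python script; the robot and the scene stay as the last script left them, time stands still between calls to the robot, and variables do not carry over. Pictures are saved under pics/ and viewed, at most 10 in all, crops included, and the job is handed in when it is done.

```bash
mkdir -p pics; ls; python3 - <<'E'
from rig import robot
import cv2,numpy as np
for n in ("top","side"):
    p,d=robot.grab_frame(n); cv2.imwrite(f"pics/{n}0.png",p[:,:,::-1]); np.savez(f"pics/{n}0.npz",p=p,d=d)
    print(n,robot.camera_info(n))
print(robot.camera_info("wrist"),robot.read_t())
E
```

```text
pics
top {'vfov': 55.44666158744786, 'cx': 278.87741610030463, 'cy': 201.42121464414024, 'view': array([[ 0.03419368, -0.99940145, -0.00524769, -0.02577283],
       [-0.97407146, -0.03215115, -0.22394439,  0.55567507],
       [ 0.22364163,  0.01276911, -0.9745878 ,  1.17987241],
       [ 0.        ,  0.        ,  0.        ,  1.        ]])}
side {'vfov': 47.739030078983276, 'cx': 287.4432977702077, 'cy': 214.51416083118986, 'view': array([[-0.99828862, -0.05691359,  0.01344116,  0.56051393],
       [-0.04299519,  0.55851785, -0.82837747,  0.12104412],
       [ 0.03963881, -0.82753771, -0.56000903,  1.30502264],
       [ 0.        ,  0.        ,  0.        ,  1.        ]])}
{'vfov': 65.70646984690485, 'cx': 281.9529739929004, 'cy': 208.50506244854114, 'T_tool_cam': array([[-9.69414261e-04, -9.64249815e-01, -2.64993120e-01,
         7.05880157e-02],
       [ 9.99999354e-01, -1.09196367e-03,  3.15148319e-04,
        -9.63891033e-04],
       [-5.93244569e-04, -2.64992643e-01,  9.64250251e-01,
        -1.57056244e-01],
       [ 0.00000000e+00,  0.00000000e+00,  0.00000000e+00,
         1.00000000e+00]])} 0.1
```

View pics/top0.png

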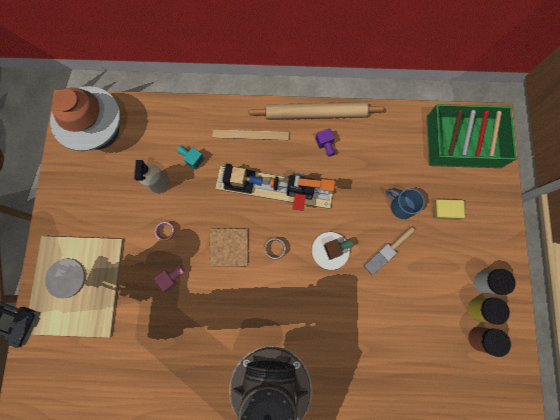

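View pics/side0.png

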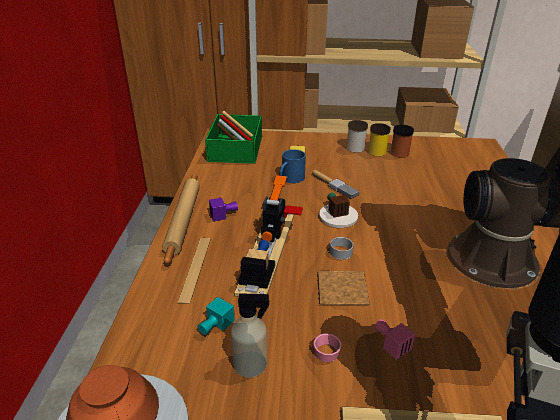

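Top view: clamp at about (275,187), with the orange trigger end at (330,185), the red tab at (299,202), and the pale stamp with blue handle at (238,176). The cork mat is at (229,247). The look-alikes are turquoise (192,157), purple (326,140) and pink/maroon (168,280). The dark finished stamp (335,248) stands on the plaster bat. Only the pale block lying in the clamp fits the description.

```bash
cat > h.py <<'E'
import numpy as np,cv2
from rig import robot
def foc(i): return 210/np.tan(np.radians(i["vfov"])/2)
def cloud(n,d,T=None):
    """world xyz for every pixel (T = world pose of the tool for the wrist cam)"""
    i=robot.camera_info(n); f=foc(i); v,u=np.mgrid[0:420,0:560].astype(float)
    x=(u-i["cx"])/f; y=(v-i["cy"])/f
    if n=="wrist":
        r=np.hypot(x,y)+1e-9; k=np.tan(r)/r; x,y=x*k,y*k; M=T@i["T_tool_cam"]
    else: M=np.linalg.inv(i["view"])
    P=np.stack([x*d,y*d,d,np.ones_like(d)],-1)@M.T
    P[d<=0]=np.nan
    return P[...,:3]
def tool():
    T=np.eye(4); T[:3,:3]=robot.read_tcp_rot(); T[:3,3]=robot.read_position(); return T
def snap(name,cam="wrist"):
    T=tool(); p,d=robot.grab_frame(cam); cv2.imwrite(f"pics/{name}.png",p[:,:,::-1]); np.savez(f"pics/{name}.npz",p=p,d=d,T=T)
    return p,d,cloud(cam,d,T)
def mask(p,lo,hi):
    return cv2.inRange(cv2.cvtColor(p,cv2.COLOR_RGB2HSV),np.array(lo),np.array(hi))>0
def down(yaw):
    """tool z down, tool y (closing line) at yaw deg in world"""
    c,s=np.cos(np.radians(yaw)),np.sin(np.radians(yaw)); y=np.array([c,s,0]); z=np.array([0,0,-1.])
    return np.stack([np.cross(y,z),y,z],1)
E
python3 - <<'E'
from h import *
a=np.load("pics/top0.npz");p,d=a["p"],a["d"];P=cloud("top",d)
def rep(n,m):
    Q=P[m];Q=Q[~np.isnan(Q[:,0])];print(n,len(Q),np.round(np.median(Q,0),3),np.round(np.percentile(Q,[3,97],0),3).tolist())
def box(u0,v0,u1,v1):
    m=np.zeros(p.shape[:2],bool);m[v0:v1,u0:u1]=1;return m
C=box(212,160,340,212)
rep("orange",mask(p,(5,150,140),(16,255,255))&box(318,170,340,200))
rep("red",mask(p,(0,170,120),(4,255,255))&box(285,190,312,215))
rep("blue",mask(p,(100,120,60),(125,255,255))&C)
rep("mat",box(213,232,246,263))
rep("block",box(232,170,244,182)&(P[...,2]>.07))
m=C&(P[...,2]>.005)&(P[...,2]<.02);rep("base",m)
Q=P[m][:,:2].astype(np.float32);print(cv2.minAreaRect(Q))
c=cv2.minAreaRect(P[mask(p,(8,60,60),(20,255,255))&box(205,225,252,270)&(P[...,2]>.004)&(P[...,2]<.02)][:,:2].astype(np.float32));print(c)
print(cv2.imwrite("pics/crop.png",cv2.resize(p[155:215,205:345,::-1],None,fx=5.7,fy=5.7,interpolation=cv2.INTER_CUBIC)))
print(robot.read_tcp_rot())
E
```

```text
orange 165 [ 0.595 -0.147  0.138] [[0.578, -0.168, 0.13], [0.61, -0.122, 0.144]]
red 157 [ 0.55  -0.068  0.091] [[0.529, -0.083, 0.086], [0.574, -0.053, 0.097]]
blue 86 [0.623 0.069 0.065] [[0.612, 0.052, 0.059], [0.635, 0.088, 0.071]]
mat 1021 [0.415 0.146 0.008] [[0.37, 0.097, 0.003], [0.462, 0.196, 0.013]]
block 140 [0.632 0.125 0.08 ] [[0.613, 0.108, 0.076], [0.649, 0.142, 0.084]]
base 1215 [0.597 0.017 0.013] [[0.557, -0.169, 0.005], [0.681, 0.196, 0.019]]
((0.6237785220146179, 0.009786859154701233), (0.1738564521074295, 0.4095996916294098), 1.8900059461593628)
((0.41645580530166626, 0.1506175994873047), (0.14016485214233398, 0.14790339767932892), 2.1680736541748047)
True
[[ 9.53294241e-01 -3.02042980e-01 -3.58644857e-04]
 [-3.02043181e-01 -9.53293193e-01 -1.41600338e-03]
 [ 8.58001806e-05  1.45819410e-03 -9.99998933e-01]]
```

View pics/crop.png

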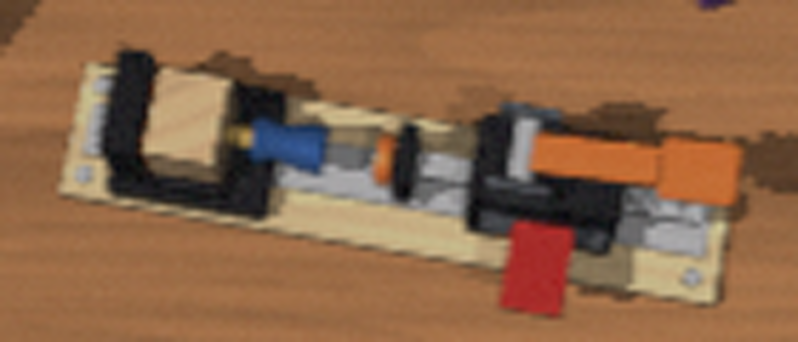

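The enlarged crop confirms it. The pale block sits in the black cradle with the brass dowel showing and the blue handle at crop (290,145). The jaw is at (390,160), the orange pad at (700,170) and the red tab at (537,268). Next I move above the trigger, take a close look, and do the first stroke in steps.

```bash
python3 - <<'E'
from h import *
R=None
p0=robot.read_position(); robot.servo_line([p0[0],p0[1],.36],speed=.3)
xy=np.array([.595,-.147])
best=[]
for yaw in (82.3,-97.7):
    q=robot.ik([*xy,.30],down(yaw)); print(yaw,None if q is None else np.round(q))
    if q is not None: best.append((abs(np.array(q)-robot.read_qpos()).max(),yaw))
yaw=min(best)[1]; robot.goto([*xy,.30],down(yaw)); robot.move_gripper(0)
print(yaw,robot.read_t())
p,d,P=snap("w1")
m=mask(p,(5,150,120),(16,255,255))&(P[...,2]>.12)
Q=P[m];print("orange",len(Q),np.median(Q,0).round(4),cv2.minAreaRect(Q[:,:2].astype(np.float32)),np.nanmax(Q[:,2]))
m=mask(p,(0,170,100),(4,255,255))&(P[...,2]>.07)&(P[...,2]<.11)
Q=P[m];print("red",len(Q),np.median(Q,0).round(4) if len(Q) else 0,cv2.minAreaRect(Q[:,:2].astype(np.float32)) if len(Q) else 0)
print(np.round(robot.read_force(),2))
E
```

```text
82.3 [   4.   13.   -1.    0.  -77. -102.]
-97.7 [  4.  13.  -1.   0. -77.  78.]
82.3 5.2083
orange 2417 [ 0.5986 -0.1259  0.1333] ((0.588540256023407, -0.1130693107843399), (0.10785406082868576, 0.05666583031415939), 80.84211730957031) 0.39778404752288427
red 1170 [ 0.551  -0.0668  0.0904] ((0.5515955090522766, -0.06623861193656921), (0.032421160489320755, 0.049032680690288544), 81.81013488769531)
[-0.06 -0.17 -0.09]
```

View pics/w1.png

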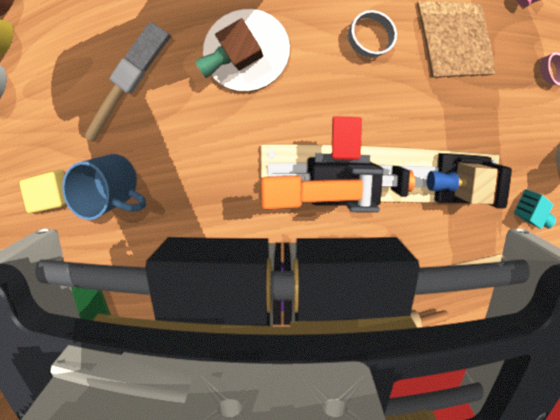

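The wrist view shows the orange pad at (282,192), the red tab at (347,138), and the stamp at (478,183), which lies clear. The tab position agrees with the top view to about 2 mm. Now the first stroke.

```bash
cat >> h.py <<'E'
ROT=down(82.)
def stroke(xy,zr,zbot,z_fast,stop,step=.0015,base=None,log=False):
    """press down: fast to z_fast, then in steps until force >= stop or z <= zbot; returns list (z,f)"""
    L=[];z=z_fast
    robot.servo_line([*xy,z],speed=.1)
    while True:
        f=robot.read_force()[2]-base; L.append((round(robot.read_position()[2]*1e3,1),round(f,1)))
        if f>=stop or z<=zbot+1e-6: return L
        z=max(z-(step if f<8.5 else min(step,.0008)),zbot); robot.servo_line([*xy,z],speed=.03)
E
python3 - <<'E'
from h import *
a=np.load("pics/w1.npz");P=cloud("wrist",a["d"],a["T"]);Q=P[178:206,265:299].reshape(-1,3)
Q=Q[(Q[:,2]>.12)&(Q[:,2]<.15)];c=np.median(Q,0);print(c.round(4),robot.read_position())
xy=(c[:2]+[.595,-.147])/2
robot.goto([*xy,.16],ROT); robot.dwell(.2); b=robot.read_force()[2]; t=robot.read_t()
L=stroke(xy,.139,.109,.142,11,.002,b); print(L,robot.read_t()-t)
robot.servo_line([*xy,.142],speed=.15);print(xy,b,robot.read_t(),robot.read_force()[2]-b)
E
```

```text
[ 0.5933 -0.1463  0.1374] [ 0.59500305 -0.14699319  0.29999176]
[(np.float64(142.1), np.float64(0.4)), (np.float64(140.6), np.float64(1.3)), (np.float64(138.2), np.float64(1.2)), (np.float64(136.1), np.float64(2.1)), (np.float64(134.1), np.float64(3.8)), (np.float64(132.0), np.float64(3.4)), (np.float64(130.0), np.float64(4.0)), (np.float64(128.0), np.float64(4.4)), (np.float64(126.0), np.float64(3.5)), (np.float64(124.0), np.float64(3.3)), (np.float64(122.0), np.float64(3.8)), (np.float64(120.1), np.float64(4.3)), (np.float64(118.1), np.float64(4.4)), (np.float64(116.0), np.float64(3.2)), (np.float64(114.1), np.float64(5.4)), (np.float64(112.2), np.float64(5.0)), (np.float64(110.3), np.float64(6.4)), (np.float64(109.9), np.float64(9.1))] 4.5833
[ 0.59416964 -0.14665376] 0.43740137240185994 11.025 -0.01714260194239703
```

```bash
cat >> h.py <<'E'
Y=np.array([np.cos(np.radians(82)),np.sin(np.radians(82))])
XY=np.array([.5942,-.1467])
def state(p,P):
    """clamp-y (m) of jaw orange and blue handle ends, relative to the pad point at -0.165"""
    s=(P[...,:2]-XY)@Y-.165; z=P[...,2]; ax=np.abs((P[...,:2]-XY)@np.array([Y[1],-Y[0]]))<.03
    j=s[mask(p,(5,150,90),(16,255,255))&ax&(z<.085)&(z>.04)&(s>-.04)&(s<.1)]
    h=s[mask(p,(100,120,50),(125,255,255))&ax&(z>.03)&(z<.09)&(s>-.04)]
    f=lambda a:np.percentile(a,[4,50,96]).round(4) if len(a)>3 else None
    return len(j),f(j),len(h),f(h)
E
python3 - <<'E'
from h import *
a=np.load("pics/top0.npz");print(state(a["p"],cloud("top",a["d"])))
a=np.load("pics/w1.npz");print(state(a["p"],cloud("wrist",a["d"],a["T"])))
b=robot.read_force()[2]
def look(n):
    p,d,P=snap(n,"top");print(state(p,P),robot.read_t())
look("t1")
for k in range(2):
    robot.servo_line([*XY,.1105],speed=.1);print(robot.read_force()[2]-b,robot.read_position()[2])
    robot.servo_line([*XY,.143],speed=.15);robot.dwell(.1)
look("t3")
E
```

```text
(20, array([-0.0051, -0.001 ,  0.0039]), 88, array([0.0359, 0.0526, 0.0709]))
(70, array([-0.0059,  0.0007,  0.0046]), 512, array([0.0353, 0.0494, 0.0712]))
(0, None, 0, None) 11.075
6.128755898144777 0.11046751836831054
6.491840453132581 0.11071039575404219
(0, None, 0, None) 13.0
```

```bash
python3 - <<'E'
from h import *
p,d,P=snap("s3","side");print(state(p,P),robot.read_t())
cv2.imwrite("pics/s3c.png",cv2.resize(p[150:310,210:330,::-1],None,fx=3.7,fy=3.7,interpolation=cv2.INTER_CUBIC))
E
```

```text
(35, array([0.0232, 0.0276, 0.031 ]), 89, array([0.0367, 0.0525, 0.0753])) 13.05
```

View pics/s3c.png

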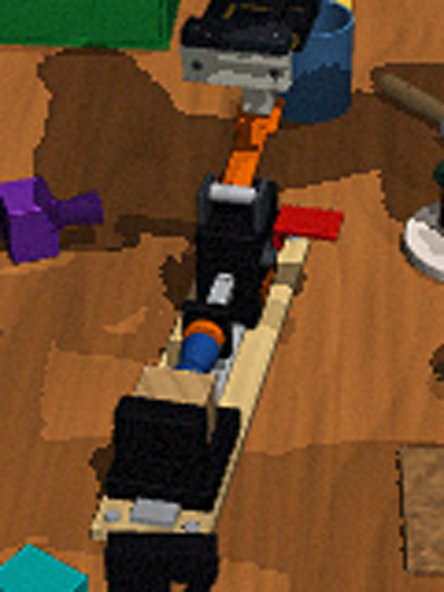

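The side crop shows the jaw (crop 205,328) close to the blue handle (200,350), having advanced about 24 mm, so all three strokes clicked. I'll do stroke 4 fast and step the later ones while watching force.

```bash
python3 - <<'E'
from h import *
robot.dwell(.1); b=robot.read_force()[2]; print("b",b)
robot.servo_line([*XY,.1105],speed=.1);print(4,robot.read_force()[2]-b,robot.read_position()[2])
robot.servo_line([*XY,.143],speed=.15);robot.dwell(.1)
print(5,[(float(a),float(c)) for a,c in stroke(XY,0,.1105,.126,12,.003,b)])
if robot.read_force()[2]-b<11.5: robot.servo_line([*XY,.143],speed=.15);robot.dwell(.1)
p,d,P=snap("s5","side");print(state(p,P),robot.read_t())
E
```

```text
b 0.13857745641448574
4 6.800826407365573 0.11135750008889723
5 [(126.1, 5.7), (123.8, 7.1), (121.0, 8.0), (118.0, 7.5), (115.0, 8.2), (112.1, 8.8), (111.7, 9.5)]
(23, array([0.0351, 0.0421, 0.0471]), 70, array([0.0481, 0.059 , 0.0729])) 16.425
```

```bash
python3 - <<'E'
from h import *
b=robot.read_force()[2]; print("b",b)
L=stroke(XY,0,.1105,.136,12.3,.002,b); print(6,[(float(a),float(c)) for a,c in L])
if L[-1][1]>=12:
    for _ in range(4): robot.dwell(.05); print(robot.read_force()[2]-b)
else: robot.servo_line([*XY,.143],speed=.15)
print(robot.read_t())
E
```

```text
b -0.6342780013753859
6 [(135.7, 5.1), (134.5, 5.6), (132.6, 6.9), (130.8, 7.6), (128.8, 7.7), (126.9, 8.9), (126.1, 8.1), (124.1, 7.6), (122.2, 8.9), (121.5, 9.0), (120.7, 10.1), (119.9, 9.7), (119.2, 10.0), (118.3, 9.5), (117.6, 10.1), (116.7, 9.3), (115.9, 9.3), (115.1, 10.0), (114.2, 8.8), (113.5, 8.8), (112.8, 9.6), (112.1, 10.3), (111.9, 11.5)]
22.5417
```

```bash
python3 - <<'E'
from h import *
robot.dwell(.15); b=np.mean([robot.read_force()[2] for _ in range(3)]); print("b",b)
p,d,P=snap("s6","side");print(state(p,P))
L=stroke(XY,0,.1105,.137,12.3,.0015,b); print(7,[(float(a),float(c)) for a,c in L])
if L[-1][1]>=12:
    for _ in range(4): robot.dwell(.05); print(robot.read_force()[2]-b)
print(robot.read_t())
E
```

```text
b -0.14466198460988688
(22, array([0.046 , 0.0497, 0.0539]), 52, array([0.0525, 0.0648, 0.0734]))
7 [(136.9, 5.5), (136.1, 6.3), (134.8, 7.1), (133.6, 9.6), (133.0, 9.7), (132.3, 11.2), (131.7, 11.9), (131.0, 12.0), (130.3, 13.8)]
13.896920628839487
13.578075454920022
13.388201404490786
12.843232456597619
25.1917
```

The force climbs steadily at about 1.5 N per mm and holds at about 13.4 N, so the handle is firmly home. Now the release.

```bash
python3 - <<'E'
from h import *
from scipy.spatial.transform import Rotation as S
robot.servo_line([*XY,.15],speed=.15); robot.servo_line([*XY,.19],speed=.2)
cx=np.array([Y[1],-Y[0],0]); xy=np.array([.551,-.067])
z=np.array([0,0,-1.])*np.cos(np.radians(12))+cx*np.sin(np.radians(12)); y=np.array([*Y,0]); R=np.stack([np.cross(y,z),y,z],1)
robot.goto([*xy,.13],R); robot.servo_line([*xy,.097],speed=.1); robot.dwell(.1); b=robot.read_force()[2]
L=stroke(xy,0,.0815,.092,13,.002,b); print([(float(a),float(c)) for a,c in L])
robot.dwell(.5); p,d,P=snap("s8","side");print(state(p,P),robot.read_force()[2]-b,robot.read_t())
E
```

```text
[(92.8, 2.2), (90.7, 3.7), (88.3, 4.9), (86.8, 9.9), (86.2, 12.4), (85.6, 13.7)]
(86, array([-0.0013,  0.0053,  0.0098]), 56, array([0.0522, 0.0645, 0.0738])) 12.937662702084957 28.9917
```

```bash
python3 - <<'E'
from h import *
a=np.load("pics/side0.npz");print(state(a["p"],cloud("side",a["d"])))
p,d,P=snap("s9","side");print(state(p,P),robot.read_force()[2],robot.read_t())
E
```

```text
(82, array([-0.0006,  0.0053,  0.0091]), 88, array([0.0381, 0.0518, 0.0725]))
(86, array([-0.0003,  0.0054,  0.0082]), 55, array([0.0533, 0.0637, 0.0727])) 14.937025966955622 29.0417
```

The jaw reads the same as at the start, so it is fully back. Next I lift off, look at the stamp and grasp it.

```bash
python3 - <<'E'
from h import *
xy=[.551,-.067]
robot.servo_line([*xy,.13],speed=.15); robot.servo_line([*xy,.20],speed=.25); robot.move_gripper(1.0)
c=np.array([.632,.123]); o=[]
for yaw in (-8,172):
    q=robot.ik([*c,.24],down(yaw))
    if q is not None: o.append((abs(np.array(q)-robot.read_qpos()).max(),yaw))
yaw=min(o)[1]; print(o); robot.goto([*c,.24],down(yaw))
p,d,P=snap("w2"); print(robot.read_t())
s=(P[...,:2]-c)@Y; x=(P[...,:2]-c)@np.array([Y[1],-Y[0]])
m=(abs(s)<.04)&(abs(x)<.045)&(P[...,2]>.072)&(P[...,2]<.088)&mask(p,(8,40,90),(28,200,255))
Q=P[m];r=cv2.minAreaRect(Q[:,:2].astype(np.float32));print(len(Q),np.median(Q,0).round(4),r)
E
```

```text
[(np.float64(262.690986435738), -8), (np.float64(82.69098643573798), 172)]
32.7167
1929 [0.6324 0.1281 0.0788] ((0.6336924433708191, 0.13563549518585205), (0.054109569638967514, 0.05842882767319679), 82.29952239990234)
```

View pics/w2.png

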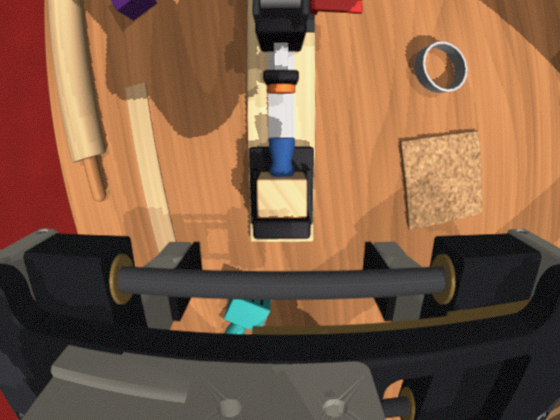

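The wrist view shows the block at (283,197) with the handle shoulder against it, the jaw back at (282,85), and the mat at (443,180).

```bash
python3 - <<'E'
from h import *
a=np.load("pics/w2.npz");P=cloud("wrist",a["d"],a["T"])
c=np.median(P[182:213,263:303].reshape(-1,3),0); c1=np.nanmean([P[177:217,259:307].reshape(-1,3)],1)[0]
Q=P[140:220,408:476].reshape(-1,3);m=np.median(Q,0);print(c,c1,m,robot.ik([m[0],m[1],.027],down(172)) is not None)
R=down(172); z=.049; g=[c[0],c[1]]
robot.servo_line([*g,.12],R,speed=.2); robot.servo_line([*g,z],speed=.12); robot.dwell(.1); robot.move_gripper(0.0)
print("grip",robot.read_grip_width()*88,robot.read_finger_force(),robot.read_position())
robot.servo_line([*g,z+.02],speed=.08); robot.servo_line([*g,.17],speed=.2)
print("lift",robot.read_grip_width()*88,robot.read_finger_force(),robot.read_force(),robot.read_t())
E
```

```text
Traceback (most recent call last):
ValueError: expected 3 finite numbers
```

```bash
python3 - <<'E'
from h import *
a=np.load("pics/w2.npz");P=cloud("wrist",a["d"],a["T"])
c=np.nanmedian(P[182:213,263:303].reshape(-1,3),0); c1=np.nanmean(P[177:217,259:307].reshape(-1,3),0)
Q=P[140:220,408:476].reshape(-1,3);m=np.nanmedian(Q,0);print(c,c1,m)
assert abs(c[2]-.08)<.006 and np.hypot(*(c[:2]-[.632,.125]))<.012 and abs(m[2]-.008)<.006 and np.hypot(*(m[:2]-[.416,.148]))<.02
assert robot.ik([m[0],m[1],.027],down(172)) is not None
R=down(172); z=.049; g=[c[0],c[1]]
robot.servo_line([*g,.12],R,speed=.2); robot.servo_line([*g,z],speed=.12); robot.dwell(.1); robot.move_gripper(0.0)
print("grip",robot.read_grip_width()*88,robot.read_finger_force(),robot.read_position())
robot.servo_line([*g,z+.02],speed=.08); robot.servo_line([*g,.17],speed=.2)
print("lift",robot.read_grip_width()*88,robot.read_finger_force(),robot.read_force(),robot.read_t())
E
```

```text
[0.63140891 0.12767545 0.07884804] [0.63131318 0.12742474 0.07776839] [0.42159836 0.14935779 0.00693447]
grip 50.14125355377189 29.99723732471466 [0.63164308 0.12767508 0.04908066]
lift 50.07986401334882 29.996235072612762 [-0.67734042  0.40835733 -3.99892438] 36.0583
```

The stamp is gripped at 50 mm width and lifted. Now I place it on the mat.

```bash
python3 - <<'E'
from h import *
R=down(172); g=[.418,.148]
robot.servo_line([*g,.12],R,speed=.2); robot.servo_line([*g,.036],speed=.12); robot.dwell(.2); b=robot.read_force()[2]
print([(float(x),float(y)) for x,y in stroke(g,0,.0255,.033,3,.001,b)])
robot.move_gripper(1.0); robot.dwell(.2); robot.servo_line([*g,.10],speed=.12); robot.servo_line([*g,.25],speed=.25)
p,d,P=snap("w3"); robot.servo_line([.30,.40,.3],speed=.3); snap("t9","top"); p,d,P=snap("s10","side"); print(state(p,P),robot.read_t(),robot.read_force())
E
```

```text
[(33.0, 0.6), (31.9, 0.7), (30.9, 0.4), (29.9, 0.6), (28.9, 0.7), (27.9, 0.4), (27.0, 1.5), (27.0, 17.5)]
(89, array([-0.0042,  0.0051,  0.0082]), 0, None) 44.1417 [ 0.12328013 -0.11192026  0.6991545 ]
```

View pics/w3.png

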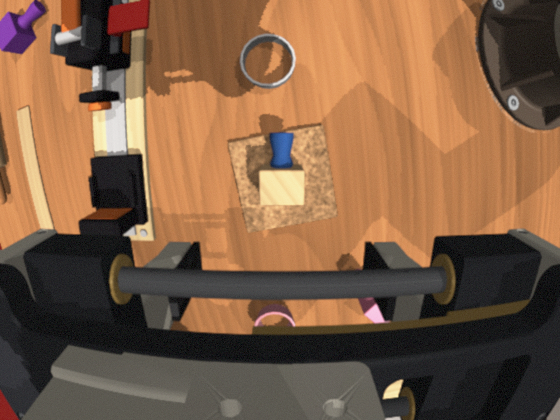

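View pics/s10.png

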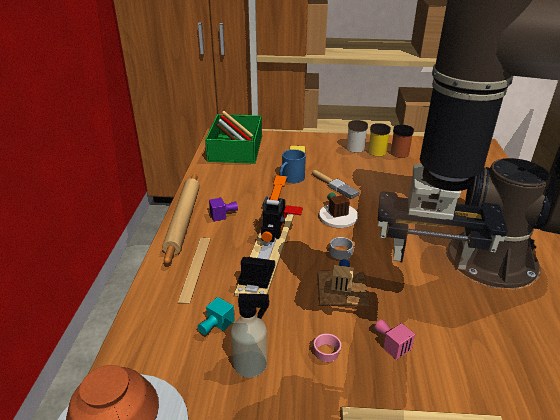

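The wrist view shows the stamp upright on the mat: block at (283,187), mat centre about (283,177), handle home. The side view shows the same, with the jaw back, the other things in place and the gripper clear.

```bash
python3 -c "
from rig import robot
print(robot.job_done())"
```

```text
the job is handed in; nothing more can be done
None
```

I handed the job in at about 44 s of the 69 s allowed: the handle is pressed home (trigger stalled at about 13.5 N), the jaw is released fully back, and the stamp stands upright on the cork mat. The judge's verdict was not shown.

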